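# Wedge a blank fast in the holding jig

### The job

Set up the square hardwood blank for rasping: lay it on the jig's base, slide one end in under the jig's cap until it butts against the back of the pocket, then drive the wedge in on top of it, thin end first and flat face down, firmly enough that it stays jammed tight between blank and cap by itself. Do not disturb the tools and wood lying around.

Things in the scene. Friction and masses are not known exactly. Their poses are not given: they have to be found in the camera images.
- jig: Fixed bare-wood holding jig screwed to the bench. Origin under its base at the middle of the pocket's mouth; x points into the pocket, y across, z up. Base 215 (x -110 to 105) x 140 x 18 mm: upper face at z 18 mm, an open apron before the mouth (x < 0). Behind the mouth two cheeks, each 22 mm thick, stand beside the pocket up to z 60 mm.
- pocket_back (a point): Point on the jig, axes as the jig's: foot of the pocket's back wall, in its middle, 75 mm past the mouth and on the base's upper face (jig x 75, z 18 mm). The pocket is 34 mm wide; its mouth is bevelled over the first 7 mm out to 48 mm.
- cap: Fixed dark-wood cap over the pocket, 88 x 78 mm, axes as the jig's, origin at the jig's origin but up to 1.5 mm higher or lower (it is set on nuts). Top 76 mm, stud ends 82 mm over the bench.
- cap_edge (a point): Point on the cap, axes as the jig's: middle of the lower edge of its overhang at the mouth, 62.4 mm over the cap's origin. From here a tapered block under the cap runs 52 mm inward, its lower face falling 0.18 mm per mm, the wedge's own slope. A home blank leaves a gap of 13 to 16 mm under this edge.
- blank: Hardwood blank, a square bar 30 x 160 x 30 mm, the longest plain bar, about 75 g, loose on the bench. Origin under its centre, y along it, z up. Either end may go into the pocket. Fully home, 75 mm are in the pocket and 85 mm stick out over the apron, upper face at z 48 mm of the jig.
- blank_mid (a point): Centre of the blank, 15 mm over its origin; axes as blank.
- wedge: Loose wooden wedge, 30 (x) x 100 (y) mm, about 20 g, lying on its flat face. Origin at the centre of the flat underside, z up. Thin end at y -50 mm (4 mm thick), butt at y +50 mm (22 mm thick), a straight slope between. On the blank it jams with its thin end 50 to 66 mm past the mouth, by the cap's height; a push of 10 to 20 N on the butt makes it tight, and friction (0.6) keeps it.
- wedge_tip (a point): Middle of the wedge's thin end, 50 mm from its origin along -y and 2 mm up; axes as wedge.
- offcut: Bystander: small wooden offcut, flat bar 28 x 110 x 18 mm, behind the blank and wedge; origin under its centre.
- sanding_block: Bystander: cork sanding block 42 x 76 x 29 mm, at the right; origin under its centre.
- tape_measure: Bystander: yellow pocket tape measure 62 x 76 x 32 mm on its side, front left; origin under its centre.
- try_square: Bystander: joiner's square 173 x 105 x 25 mm, lying flat behind the jig; origin near its centre.

How it is judged:
By the outcome, as a careful person would: the job done as asked, in the order asked, and still so for the second after the job is handed in, with the robot touching nothing.
It also fails if it takes over 64 s, if anything falls off the work surface, if the arm or the gripper's body presses on something with over 40 N, if the wrist force passes 120 N, or if a joint passes its speed limit or range.

### The arm

A 6-joint arm with a two-finger parallel gripper is mounted at the origin on a cart in front of the work surface, level with it; the furniture and walls round the work are solid. World frame = base frame: x ahead of the robot, y to its left, z up, the work surface at z = 0. Lengths are in m, angles in rad, forces in N, time in s.
With the tool pointing down it reaches from about 0.3 to 0.775 m from the base axis. Payload 14.6 kg.
Tool frame: the origin (TCP) lies at the centre of the arm's flange, where the gripper is bolted on; the fingertips stand 199 mm ahead of it and the grasp point (between the pads) lies 180 mm ahead of it; z points along the fingers, y is the line along which they close (so a half turn about z gives the same grasp; the last joint's range is limited). The gripper opens to 94 mm and grips with 3 to 60 N. Pads are 16 mm wide; open, the fingers measure 119 mm over their backs; the gripper's body (75 mm by 177 mm) begins 78 mm behind the grasp point.
Start: joints at [-1.396, 0.3, 1.521, -0, 1.321, -0.067], TCP at [0.132, -0.534, 0.405] pointing down, gripper open.
Joint ranges: [-3.03, 3.03], [-0.79, 2.21], [0.23, 2.52], [-1.04, 4.18], [0, 3.07], [-2.55, 2.55]. Speed limits (rad/s): [2.22, 2.22, 2.57, 3.14, 3.14, 3.14].

### API

Orientations are given as [roll, pitch, yaw] about the fixed x, y, z axes, in that order (R = Rz(yaw) Ry(pitch) Rx(roll)).
In Python, from station import ctrl gives the robot as it stands. The module is installed in compiled form; this text tells all that it offers.
- The arm moves only by the tool servo_tool, never from a script. Its argument "motion" is a list of rows, each a list of 5 numbers: the closure, from 0 (fully open) to 1 (shut), then the shift along the world's x, y, z in cm, then the turn about the world's z in degrees. A call has 1 to 20 rows; each row is the pose to reach, as a shift and turn from the pose commanded when the call began; what a row does not reach only later rows make up. A row lasts 1/8 s, in which the tool goes at most 62.5 mm and 10.7 degrees, less where a joint would pass 70% of its speed; a pose out of reach is approached as far as the arm can. A call with a gripper value outside its range is refused whole. The fingers move at their own pace and stop on an object; "squeeze" is the grip in N (left out, the last holds). Time passes only in rows, so rows that repeat a pose let the fingers close. It gives the time, the measured TCP pose, the force, the opening and the grip force at its end, in the units of the state.
- ctrl.get_obs(): the state, without advancing time (a new reading comes with each control period).
- ctrl.camera(name): name is "scene" or "top" or "wrist"; returns a dict with "image" (480x640x3 uint8, red, green, blue), "fx", "fy", "cx", "cy" (pixels), "dist" ([k1, k2, p1, p2, k3] as OpenCV has them; the pictures are not rectified), "camera_from_world" (4x4, takes a point from world to camera coordinates); the wrist camera has in their place "hand_eye" (4x4, takes a point from camera to tool coordinates, whose origin is the TCP and whose axes are the flange's). Camera axes: x right, y up, looking along -z (the intrinsics and any distortion apply to the point x, -y, -z); pixel columns grow to the right and rows downward; lengths in m; the calibration is good to about 2 mm. A picture is of the moment at which its call begins: read the wrist's pose just before it. There is no depth.
- ctrl.hand_in(): hands the job in; it is judged then, once.
The state is a dict: "time_s": time; "qpos": joint angles; "joint_vel": joint speeds; "tau": joint torques, N m; "ee_pos": TCP position; "eef_rot": TCP orientation; "force": force on the tool from outside, world axes, zero at the start; "moment": the same for the moment, N m; "grip_width": finger opening in m; "grip_force": force on a finger pad.
Only numpy, scipy, OpenCV 4.12 (cv2) and the standard library are available. Lean on these libraries where they do the work, as an engineer would, in place of code of your own. Each camera call takes 0.05 s, during which the arm holds its last target. There are 200 camera calls.

## Working session

There is one attempt and no reset: what is moved stays moved. The work goes in short steps, Python scripts to look and compute and a tool call to move; the robot and the scene stay as the last step left them, time stands still between calls to the robot, and variables do not carry over. Pictures are saved under pics/ and viewed, at most 10 in all, crops included, and the job is handed in when it is done.

Besides the shell and the picture viewer there is one more tool, called after "Call:" in YAML: its name, and indented under it one key for each argument. servo_tool: Moves the arm, as the interface text tells. Its arguments: {"type":"object","properties":{"motion":{"type":"array","items":{"type":"array","items":{"type":"number"}}},"squeeze":{"type":"number"}},"required":["motion"]}

```bash
mkdir -p pics; cat > h.py <<'E'
import numpy as np, cv2
from station import ctrl
from scipy.spatial.transform import Rotation as R
def shot(n,f):
    o=ctrl.get_obs(); c=ctrl.camera(n); cv2.imwrite('pics/'+f+'.png',c['image'][:,:,::-1])
    if 'hand_eye' in c:
        T=np.eye(4);T[:3,:3]=R.from_euler('xyz',o['eef_rot']).as_matrix();T[:3,3]=o['ee_pos']
        c['camera_from_world']=np.linalg.inv(T@c['hand_eye'])
    np.savez('pics/'+f+'.npz',**{k:np.array(c[k]) for k in('fx','fy','cx','cy','dist','camera_from_world')})
    return o
def ld(f):
    c=np.load('pics/'+f+'.npz'); return np.array([[c['fx'],0,c['cx']],[0,c['fy'],c['cy']],[0,0,1]]),c['dist'],c['camera_from_world']
def px2w(f,pts,z):
    K,d,T=ld(f); u=cv2.undistortPoints(np.array(pts,float).reshape(-1,1,2),K,d)[:,0]
    W=np.linalg.inv(T); r=np.c_[u[:,0],-u[:,1],-np.ones(len(u))]@W[:3,:3].T; o=W[:3,3]
    z=np.broadcast_to(z,len(u)); return o+r*((z-o[2])/r[:,2])[:,None]
def w2px(f,P):
    K,d,T=ld(f); p=np.atleast_2d(P)@T[:3,:3].T+T[:3,3]; p=p*[1,-1,-1]
    return cv2.projectPoints(p,np.zeros(3),np.zeros(3),K,d)[0][:,0]
E
python3 -c "
from h import *
o=shot('top','top0');shot('scene','scene0');print(o)
for f in('top0','scene0'):print(np.linalg.inv(ld(f)[2])[:3,3],ld(f)[0][0,0])"
```

```text
{'time_s': 0.0, 'qpos': array([-1.39559628e+00,  3.00478556e-01,  1.52155844e+00,  2.70611404e-05,
        1.32072651e+00, -6.66285417e-02]), 'joint_vel': array([ 0.00129464,  0.00111559, -0.00061009, -0.00020071,  0.00092778,
        0.00022039]), 'tau': array([-2.26652010e-03, -5.31809628e+01, -3.52741098e+01,  7.06409407e-02,
        2.44026049e-02, -4.52106781e-05]), 'ee_pos': array([ 0.13169195, -0.53397222,  0.40409169]), 'eef_rot': array([-3.14042614e+00, -1.04107883e-04,  2.41821818e-01]), 'force': array([-0.41379798, -0.19647787, -0.02476015]), 'moment': array([-0.02002486, -0.03670614, -0.02330828]), 'grip_force': 0.0, 'grip_width': 0.0940679131405339}
[ 0.42334404 -0.07589925  1.18266618] 467.701824875986
[-0.28083208  0.81953153  1.0907747 ] 562.1276623983437
```

View pics/top0.png

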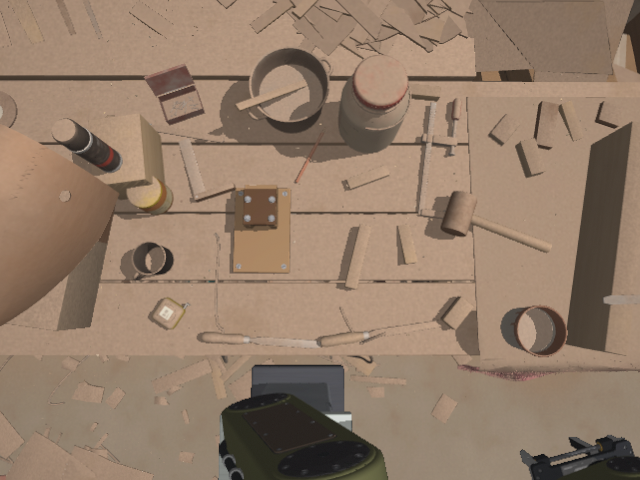

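View pics/scene0.png

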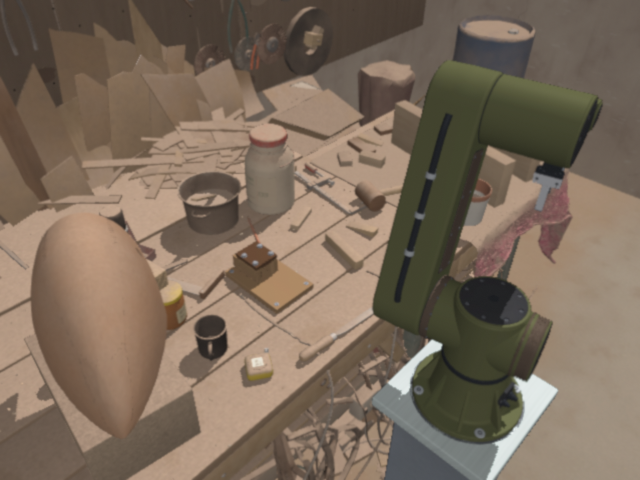

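The top view shows the jig at about (261,230) with its cap at (261,207) and the pocket opening towards the robot. The blank is at (357,257), the wedge at (406,245) and the offcut at (366,180). I'll zoom in.

```bash
python3 -c "
from h import *
i=cv2.imread('pics/top0.png')[170:300,225:425];cv2.imwrite('pics/c0.png',cv2.resize(i,None,fx=4,fy=4,interpolation=cv2.INTER_CUBIC))
print(px2w('top0',[[232,272],[290,272],[357,257],[406,245]],[.018,.018,.03,.02]))"
```

```text
[[ 0.49284052  0.13503718  0.018     ]
 [ 0.49302254 -0.00896526  0.018     ]
 [ 0.52951438 -0.17491004  0.03      ]
 [ 0.56073961 -0.29896642  0.02      ]]
```

View pics/c0.png

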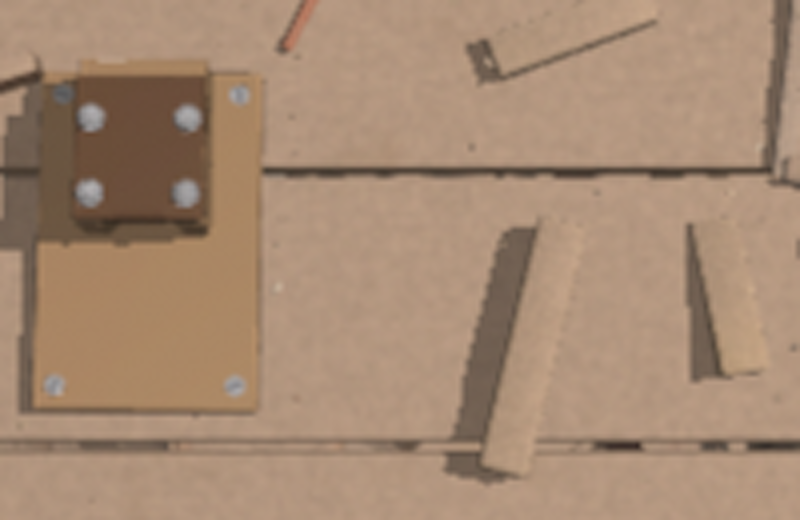

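The enlarged crop gives these corner positions:
- **Jig base:** (35,409), (257,411), (262,74).
- **Blank top:** (538,218), (585,222), (528,475), (482,465).
- **Wedge:** thin end (690,222)-(738,222), butt (723,375)-(765,370). The wider shadow marks the butt on the robot's side.

```bash
python3 -c "
from h import *
f=lambda p,z:px2w('top0',np.array(p)/4+[225-.4,170-.4],z)
j=f([[35,409],[257,411],[262,74]],.018);b=f([[538,218],[585,222],[528,475],[482,465]],.03);w=f([[690,222],[738,222],[765,370],[723,375]],[.004,.004,.022,.022])
c=f([[75,75],[208,75],[207,220],[72,216]],.076)
for n,q in(('j',j),('b',b),('w',w),('c',c)):
  print(n,q[:,:2].round(4).tolist(),q.mean(0).round(4),np.linalg.norm(np.diff(q,axis=0),axis=1).round(3))
ang=lambda v:np.degrees(np.arctan2(v[1],v[0]))
print('jig x',ang(j[2]-j[1]),'blank',ang(b[0]+b[1]-b[2]-b[3]),'wedge',ang(w[0]+w[1]-w[2]-w[3]),'cap',ang(c[0]+c[1]-c[2]-c[3]))
a=np.radians(ang(j[2]-j[1]));m=(j[0]+j[2])/2;print('origin',m[:2]+.0025*np.array([np.cos(a),np.sin(a)]))
"
```

```text
j [[0.4932, 0.1317], [0.4922, -0.0061], [0.7066, -0.0071]] [0.564  0.0395 0.018 ] [0.138 0.214]
b [[0.612, -0.181], [0.6095, -0.2104], [0.4525, -0.1731], [0.4586, -0.145]] [ 0.5331 -0.1774  0.03  ] [0.029 0.161 0.029]
w [[0.6138, -0.2806], [0.6138, -0.3113], [0.5177, -0.322], [0.5146, -0.2958]] [ 0.565  -0.3024  0.013 ] [0.031 0.098 0.026]
c [[0.6917, 0.1027], [0.6918, 0.0222], [0.6029, 0.0215], [0.6051, 0.1024]] [0.6479 0.0622 0.076 ] [0.081 0.089 0.081]
jig x -0.2606399232068139 blank -13.296415956999114 wedge 7.563663339735783 cap 0.3210275588055879
origin [0.60242942 0.0622904 ]
```

Call:
servo_tool:
  motion:
    - [0,35.7,36.7,-5,-27.2]
    - [0,35.7,36.7,-5,-27.2]
    - [0,35.7,36.7,-5,-27.2]
    - [0,35.7,36.7,-5,-27.2]
    - [0,35.7,36.7,-5,-27.2]
    - [0,35.7,36.7,-5,-27.2]
    - [0,35.7,36.7,-5,-27.2]
    - [0,35.7,36.7,-5,-27.2]
    - [0,35.7,36.7,-5,-27.2]
    - [0,35.7,36.7,-5,-27.2]
    - [0,35.7,36.7,-5,-27.2]
    - [0,35.7,36.7,-5,-27.2]
    - [0,35.7,36.7,-5,-27.2]

```text
time_s: 1.72
ee_pos: [0.4883, -0.1676, 0.3548]
eef_rot: [3.142, -0.0, -0.234]
force: [-0.4, 0.1, -0.7]
grip_width: 0.0941
grip_force: 0.0
```

```bash
python3 -c "
from h import *
o=shot('wrist','w1');print(o['time_s'],o['ee_pos'],np.degrees(o['eef_rot']),o['qpos'])
print(w2px('w1',[[.612,-.181,.03],[.6095,-.2104,.03],[.4525,-.1731,.03],[.4586,-.145,.03],[.492,-.006,.018]]))"
```

```text
1.725 [ 0.48831201 -0.16760957  0.35482681] [ 1.79996129e+02 -1.53113242e-02 -1.34088756e+01] [-4.01591058e-01  2.72791959e-01  1.67671366e+00 -2.37284419e-05
  1.19181228e+00  1.40324308e+00]
[[302.10321498  91.85748113]
 [336.65871883  86.34256821]
 [334.78430087 266.161467  ]
 [305.03078682 266.71289209]
 [165.00028381 261.78111001]]
```

View pics/w1.png

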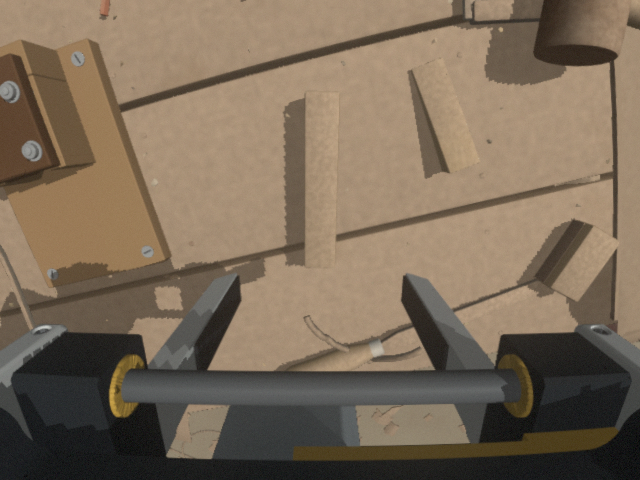

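In the wrist view the blank's corners are (305,91), (338,91), (335,267) and (305,266). The wedge's thin end is at (410,70)-(440,59) and its butt at (449,173)-(480,163). The jig base corners are (169,261), (52,287) and (90,39).

```bash
python3 -c "
from h import *
f=lambda p,z:px2w('w1',p,z)
j=f([[52,287],[169,261],[90,39]],.018);b=f([[305,91],[338,91],[335,267],[305,266]],.03);w=f([[410,70],[440,59],[480,163],[449,173]],[.004,.004,.022,.022])
for n,q in(('j',j),('b',b),('w',w)):
  print(n,q[:,:2].round(4).tolist(),q.mean(0).round(4),np.linalg.norm(np.diff(q,axis=0),axis=1).round(3))
ang=lambda v:np.degrees(np.arctan2(v[1],v[0]))
print('jig x',ang(j[2]-j[1]),'blank',ang(b[0]+b[1]-b[2]-b[3]),'wedge',ang(w[0]+w[1]-w[2]-w[3]))
print('origin',(j[0]+j[2])/2)
"
```

```text
j [[0.4934, 0.1284], [0.4918, -0.0104], [0.7044, -0.0103]] [0.5632 0.0359 0.018 ] [0.139 0.213]
b [[0.6121, -0.1835], [0.6056, -0.2107], [0.4516, -0.1731], [0.4593, -0.1452]] [ 0.5322 -0.1781  0.03  ] [0.028 0.159 0.029]
w [[0.6118, -0.2805], [0.6152, -0.3091], [0.517, -0.3256], [0.5144, -0.2959]] [ 0.5646 -0.3028  0.013 ] [0.029 0.101 0.03 ]
jig x 0.026169597256180212 blank -13.907629022549836 wedge 9.265854471829885
origin [0.5989402  0.05905513 0.018     ]
```

Call:
servo_tool:
  motion:
    - [0,0,0,-6,0]
    - [0,0,0,-12,0]
    - [0,0,0,-15.1,0]
    - [0,0,0,-15.1,0]
    - [0,0,0,-15.1,0]
    - [1,0,0,-15.1,0]
    - [1,0,0,-15.1,0]
    - [1,0,0,-15.1,0]
    - [1,0,0,-15.1,0]
    - [1,0,0,-15.1,0]
    - [1,0,0,-15.1,0]
  squeeze: 40

```text
time_s: 3.15
ee_pos: [0.4887, -0.167, 0.2036]
eef_rot: [-3.142, -0.0, -0.233]
force: [0.1, 0.0, -0.0]
grip_width: 0.0373
grip_force: 0.0
```

Call:
servo_tool:
  motion:
    - [1,0,0,0,0]
    - [1,0,0,0,0]
    - [1,0,0,0,0]
    - [1,0,0,0,0]

```text
time_s: 3.65
ee_pos: [0.4887, -0.167, 0.2036]
eef_rot: [-3.142, -0.0, -0.233]
force: [1.1, -0.3, 0.1]
grip_width: 0.0297
grip_force: 39.9
```

Call:
servo_tool:
  motion:
    - [1,-2,0,4,4]
    - [1,-4.4,5,4,10]
    - [1,-4.4,11,4,13.4]
    - [1,-4.4,17,4,13.4]
    - [1,-4.4,22,4,13.4]
    - [1,-4.4,22.8,4,13.4]
    - [1,-4.4,22.8,4,13.4]
    - [1,-4.4,22.8,4,13.4]
    - [1,-4.4,22.8,4,13.4]

```text
time_s: 4.78
ee_pos: [0.4448, 0.0601, 0.2436]
eef_rot: [3.142, 0.0, -0.001]
force: [0.2, -0.7, -0.7]
grip_width: 0.0297
grip_force: 39.9
```

```bash
python3 -c "
from h import *
o=shot('wrist','w2');shot('top','t2');print(o['time_s'],o['ee_pos'],np.degrees(o['eef_rot']))
i=cv2.imread('pics/t2.png')[170:300,200:325]
a=cv2.resize(i,None,fx=4,fy=4,interpolation=cv2.INTER_CUBIC)[:480,:500]
w=cv2.imread('pics/w2.png')[:480,150:450]
cv2.imwrite('pics/c2.png',np.hstack([w,a]))"
```

```text
4.775 [0.44477682 0.06005028 0.24358614] [ 1.79996312e+02  9.14331684e-03 -3.74487422e-02]
```

View pics/c2.png

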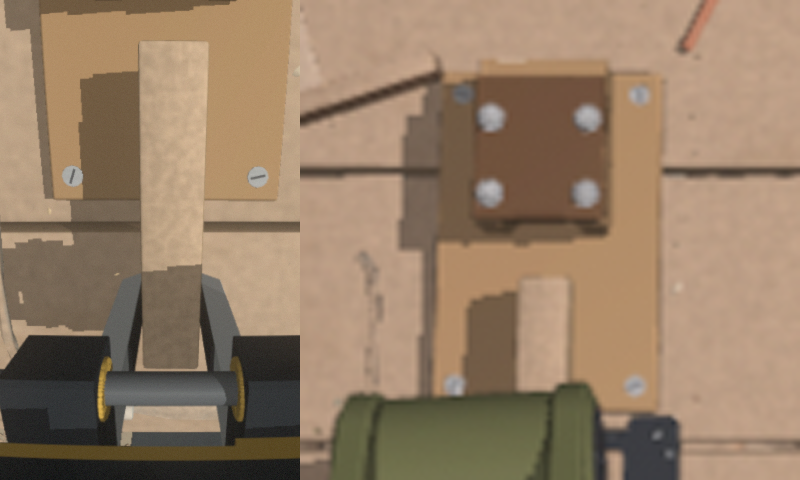

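The wrist crop (left half) shows the blank's front edge at (139,42)-(208,42) and the jig's near corners at (52,198) and (278,199). The top crop (right half) shows the blank's end at (517-572,278) and the cap at 472-607.

```bash
python3 -c "
from h import *
z=.0706
print('wrist blank end',px2w('w2',[[289,42],[358,42]],z),'near',px2w('w2',[[291,265],[352,265]],z)); print('jig',px2w('w2',[[202,198],[428,199],[190,0],[443,0]],.018))
t=lambda p,z:px2w('t2',np.array(p)/4+[200-75-.4,170-.4],z)
print('top blank',t([[517,278],[572,278]],z),'jig',t([[435,409],[658,411]],.018),'cap',t([[472,216],[607,220]],.076))
"
```

```text
wrist blank end [[0.5675198  0.0725461  0.0706    ]
 [0.56750441 0.04406365 0.0706    ]] near [[0.46965783 0.07394255 0.0706    ]
 [0.46964801 0.04436946 0.0706    ]]
jig [[ 0.49391122  0.13317902  0.018     ]
 [ 0.49316519 -0.00681101  0.018     ]
 [ 0.60391683  0.13114425  0.018     ]
 [ 0.60356252 -0.00738339  0.018     ]]
top blank [[0.56845394 0.07537693 0.0706    ]
 [0.56850622 0.04244973 0.0706    ]] jig [[ 0.49321691  0.13169678  0.018     ]
 [ 0.49215178 -0.00673844  0.018     ]] cap [[0.60514807 0.10236711 0.076     ]
 [0.6028614  0.02151529 0.076     ]]
```

Call:
servo_tool:
  motion:
    - [1,0,0.35,-1.5,0]
    - [1,0,0.35,-2.1,0]
    - [1,1,0.35,-2.1,0]
    - [1,3,0.35,-2.1,0]
    - [1,4.5,0.35,-2.1,0]
    - [1,5.5,0.35,-2.1,0]
    - [1,5.5,0.35,-2.1,0]

```text
time_s: 5.75
ee_pos: [0.5, 0.0645, 0.2224]
eef_rot: [-3.142, 0.0, 0.001]
force: [-0.1, 1.0, -1.1]
grip_width: 0.0297
grip_force: 40.0
```

Call:
servo_tool:
  motion:
    - [1,1.5,-0.05,-0.05,0]
    - [1,3,-0.05,-0.05,0]
    - [1,4,-0.05,-0.05,0]
    - [1,4.5,-0.05,-0.05,0]
    - [1,4.8,-0.05,-0.05,0]
    - [1,4.8,-0.05,-0.05,0]

```text
time_s: 6.5
ee_pos: [0.5476, 0.064, 0.2221]
eef_rot: [3.142, 0.0, 0.001]
force: [0.9, 0.1, -0.1]
grip_width: 0.0298
grip_force: 40.0
```

Call:
servo_tool:
  motion:
    - [1,0.3,0,-0.03,0]
    - [1,0.6,0,-0.03,0]
    - [1,0.9,0,-0.03,0]
    - [1,1.0,0,-0.03,0]
    - [1,1.1,0,-0.03,0]

```text
time_s: 7.12
ee_pos: [0.5569, 0.0641, 0.2212]
eef_rot: [3.141, 0.01, 0.001]
force: [-29.4, 0.5, 17.1]
grip_width: 0.0295
grip_force: 40.0
```

Call:
servo_tool:
  motion:
    - [1,-0.1,0,0,0]
    - [1,-0.15,0,0,0]

```text
time_s: 7.38
ee_pos: [0.5561, 0.0641, 0.2212]
eef_rot: [3.141, 0.006, 0.001]
force: [-13.6, -1.2, 5.4]
grip_width: 0.0296
grip_force: 40.0
```

Call:
servo_tool:
  motion:
    - [0.3,-0.05,0,0,0]
    - [0.3,-0.05,0,0,0]
    - [0.3,-0.05,0,0,0]
    - [0.3,-0.05,0,0,0]
    - [0.3,-0.05,0,0,0]
    - [0.3,-0.05,0,6,0]
    - [0.3,-0.05,0,11,0]
    - [0.3,-0.05,0,11,0]
    - [0.3,-0.05,0,11,0]

```text
time_s: 8.5
ee_pos: [0.5565, 0.064, 0.331]
eef_rot: [3.142, 0.001, 0.001]
force: [1.2, 0.1, 0.0]
grip_width: 0.0661
grip_force: 0.0
```

```bash
python3 -c "
from h import *
o=shot('wrist','w3');print(o['time_s'],o['ee_pos'],o['force'],o['grip_width'])
print(w2px('w3',[[.603,.0625,.0624],[.518,.0625,.048]]))"
```

```text
8.5 [0.5564803  0.06400003 0.33098428] [1.17200063 0.14901747 0.04732644] 0.0660692922452474
[[322.30135089 191.36331344]
 [322.04155631 288.68732653]]
```

View pics/w3.png

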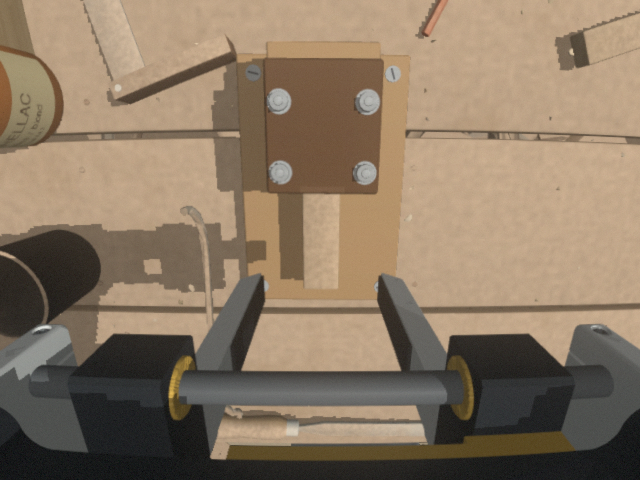

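The blank is home: its near end is at (322,289), which matches the prediction for x 0.518, and the cap edge is at row 192. Next is the wedge.

Call:
servo_tool:
  motion:
    - [0.3,-2.7,-37.2,0,8.5]
    - [0.3,-2.7,-37.2,0,8.5]
    - [0.3,-2.7,-37.2,0,8.5]
    - [0.3,-2.7,-37.2,0,8.5]
    - [0.3,-2.7,-37.2,0,8.5]
    - [0.3,-2.7,-37.2,0,8.5]
    - [0.3,-2.7,-37.2,0,8.5]
    - [0.3,-2.7,-37.2,0,8.5]
    - [0.3,-2.7,-37.2,-6,8.5]
    - [0.3,-2.7,-37.2,-10,8.5]
    - [0.3,-2.7,-37.2,-12.9,8.5]
    - [0.3,-2.7,-37.2,-12.9,8.5]
    - [1,-2.7,-37.2,-12.9,8.5]
    - [1,-2.7,-37.2,-12.9,8.5]
    - [1,-2.7,-37.2,-12.9,8.5]
    - [1,-2.7,-37.2,-12.9,8.5]
    - [1,-2.7,-37.2,-12.9,8.5]
    - [1,-2.7,-37.2,-12.9,8.5]
  squeeze: 40

```text
time_s: 10.8
ee_pos: [0.5297, -0.308, 0.203]
eef_rot: [-3.142, -0.0, 0.149]
force: [-0.4, 0.1, 3.1]
grip_width: 0.0296
grip_force: 40.0
```

Call:
servo_tool:
  motion:
    - [1,-1.5,0,5,0]
    - [1,-3.5,5,8.5,-3]
    - [1,-3.5,11,8.5,-8.5]
    - [1,-3.5,17,8.5,-8.5]
    - [1,-3.5,23,8.5,-8.5]
    - [1,-3.5,29,8.5,-8.5]
    - [1,-3.5,35,8.5,-8.5]
    - [1,-3.5,37.1,8.5,-8.5]
    - [1,-3.5,37.1,5.6,-8.5]
    - [1,-3.5,37.1,5.6,-8.5]
    - [1,-3.5,37.1,5.6,-8.5]

```text
time_s: 12.18
ee_pos: [0.4949, 0.0627, 0.2596]
eef_rot: [-3.142, -0.001, 0.0]
force: [-0.3, -0.4, -0.1]
grip_width: 0.0298
grip_force: 40.0
```

```bash
python3 -c "
from h import *
o=shot('wrist','w4');print(o['time_s'],o['ee_pos'],np.degrees(o['eef_rot']))
"
```

```text
12.175 [0.49494114 0.06272922 0.25960917] [-1.79999010e+02 -3.30752902e-02  2.35955711e-02]
```

View pics/w4.png

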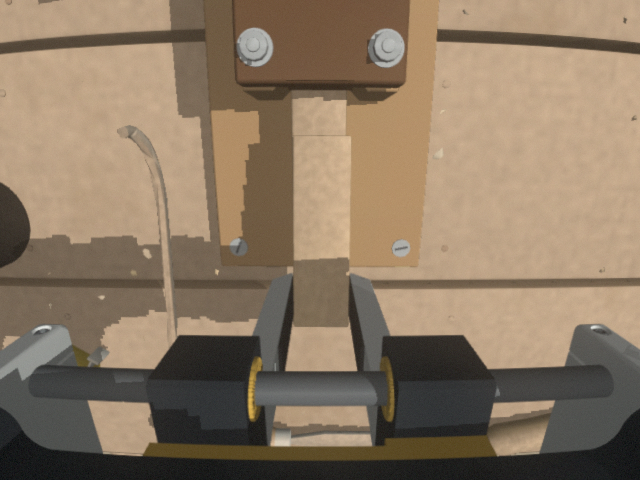

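The wedge's tip edge is at (294-350,136), in line with the blank (293-347) and pointing at the mouth at row 88. I'll lower it and slide it in.

Call:
servo_tool:
  motion:
    - [1,0,0,-0.65,0]
    - [1,1.5,0,-0.65,0]
    - [1,3,0,-0.65,0]
    - [1,4,0,-0.75,0]
    - [1,5,0,-0.8,0]
    - [1,5.5,0,-0.85,0]
    - [1,5.5,0,-0.85,0]

```text
time_s: 13.1
ee_pos: [0.5501, 0.063, 0.2509]
eef_rot: [-3.142, -0.001, 0.001]
force: [-0.6, -0.6, 6.6]
grip_width: 0.0295
grip_force: 40.0
```

Call:
servo_tool:
  motion:
    - [1,0.5,0,0.03,0]
    - [1,1.0,0,0.03,0]
    - [1,1.4,0,0.03,0]
    - [1,1.6,0,0.03,0]

```text
time_s: 13.6
ee_pos: [0.5659, 0.063, 0.2509]
eef_rot: [-3.142, 0.0, 0.001]
force: [-4.6, 0.0, 6.5]
grip_width: 0.0295
grip_force: 40.0
```

Call:
servo_tool:
  motion:
    - [1,0.3,0,0,0]
    - [1,0.5,0,0,0]
    - [1,0.7,0,0,0]
    - [1,0.7,0,0,0]

```text
time_s: 14.1
ee_pos: [0.573, 0.063, 0.251]
eef_rot: [-3.142, -0.0, 0.001]
force: [-3.1, -0.0, 5.3]
grip_width: 0.0297
grip_force: 40.0
```

Call:
servo_tool:
  motion:
    - [1,0.2,0,0,0]
    - [1,0.4,0,0,0]
    - [1,0.5,0,0,0]
    - [1,0.5,0,0,0]

```text
time_s: 14.6
ee_pos: [0.5775, 0.063, 0.251]
eef_rot: [3.141, 0.002, 0.001]
force: [-9.5, -0.3, 10.1]
grip_width: 0.0296
grip_force: 40.0
```

Call:
servo_tool:
  motion:
    - [1,0.1,0,0.02,0]
    - [1,0.15,0,0.02,0]
    - [1,0.15,0,0.02,0]

```text
time_s: 14.98
ee_pos: [0.5783, 0.0631, 0.2509]
eef_rot: [3.141, 0.006, 0.001]
force: [-20.7, -1.2, 16.2]
grip_width: 0.0295
grip_force: 40.0
```

Call:
servo_tool:
  motion:
    - [1,-0.1,0,0.05,0]
    - [0.45,-0.1,0,0.05,0]
    - [0.45,-0.1,0,0.05,0]
    - [0.45,-0.1,0,0.05,0]
    - [0.45,-0.1,0,0.05,0]
    - [0.45,-0.1,0,4,0]
    - [1,-4.5,0,4,0]
    - [1,-4.5,0,4,0]
    - [1,-4.5,0,4,0]
    - [1,-4.5,0,4,0]
    - [1,-4.5,0,4,0]
    - [1,-4.5,0,4,0]
    - [1,-4.5,0,4,0]
    - [1,-4.5,0,1,0]
    - [1,-4.5,0,0.3,0]
    - [1,-4.5,0,0.3,0]

```text
time_s: 16.98
ee_pos: [0.5343, 0.063, 0.2539]
eef_rot: [3.142, 0.001, 0.001]
force: [-0.7, -0.8, -0.1]
grip_width: 0.0
grip_force: 0.0
```

Call:
servo_tool:
  motion:
    - [1,0.8,0,0,0]
    - [1,1.4,0,0,0]
    - [1,1.7,0,0,0]
    - [1,1.7,0,0,0]

```text
time_s: 17.48
ee_pos: [0.5514, 0.063, 0.2539]
eef_rot: [3.142, -0.0, 0.001]
force: [-0.6, -0.0, -0.3]
grip_width: 0.0006
grip_force: 0.0
```

Call:
servo_tool:
  motion:
    - [1,0.2,0,0,0]
    - [1,0.4,0,0,0]
    - [1,0.5,0,0,0]
    - [1,0.5,0,0,0]

```text
time_s: 17.98
ee_pos: [0.5546, 0.0631, 0.2537]
eef_rot: [3.141, 0.009, 0.001]
force: [-28.2, -2.3, 19.3]
grip_width: 0.0006
grip_force: 13.8
```

The push reached 28 N on the butt with almost no travel, so the wedge is tight. I'll back off and check.

Call:
servo_tool:
  motion:
    - [1,-0.4,0,0,0]
    - [1,-3,0,0,0]
    - [1,-4,0,5,0]
    - [1,-4,0,8,0]
    - [1,-4,0,8,0]

```text
time_s: 18.6
ee_pos: [0.5163, 0.063, 0.336]
eef_rot: [-3.141, -0.005, 0.001]
force: [0.3, 0.2, -0.8]
grip_width: 0.0004
grip_force: 0.0
```

```bash
python3 -c "
from h import *
o=shot('wrist','w5');shot('scene','s5');print(o['time_s'],o['ee_pos'],o['force'])
print(w2px('w5',[[.518,.063,.048],[.564,.063,.07]]))
s=cv2.resize(cv2.imread('pics/s5.png')[220:340,200:350],None,fx=3,fy=4,interpolation=cv2.INTER_CUBIC)
cv2.imwrite('pics/c5.png',np.hstack([cv2.imread('pics/w5.png')[:,145:495],s]))"
```

```text
18.6 [0.51633734 0.06300775 0.33601736] [ 0.27737799  0.23222565 -0.82974993]
[[320.4180643  243.66537985]
 [320.37578852 192.26122167]]
```

View pics/c5.png

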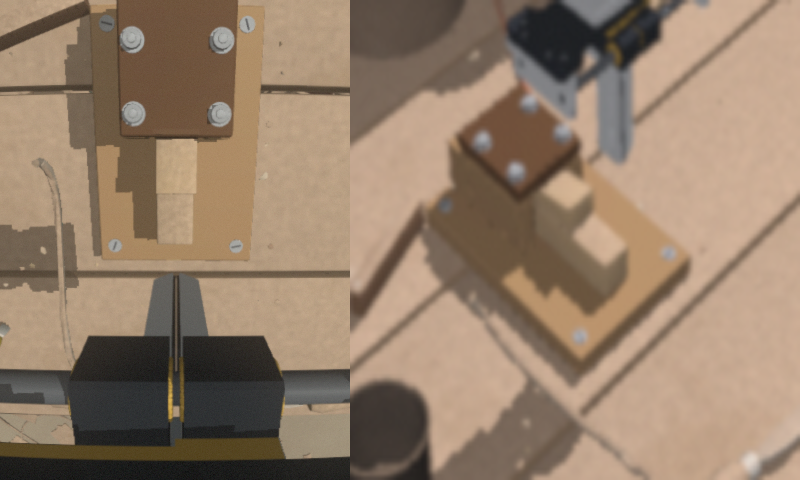

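The blank's end at row 244 matches the predicted home position. The wedge butt at row 193 also matches its prediction, and the wedge sits flat on the blank under the cap. The gripper is clear.

```bash
python3 -c "
from station import ctrl
print(ctrl.hand_in())"
```

```text
the job is handed in; nothing more can be done
None
```

The blank is butted against the back of the pocket and the wedge is jammed tight between blank and cap after a 28 N push; the job was handed in at about 19 s with the gripper clear and no verdict shown.

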